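# Air the drying cabinet: clear its door, set the stay and the damper

## Robot

A 6-joint arm with a two-finger parallel gripper is mounted at the origin on a cart in front of the work surface, level with it; the furniture and walls round the work are solid. World frame = base frame: x ahead of the robot, y to its left, z up, the work surface at z = 0. Lengths are in m, angles in rad, forces in N, time in s.
With the tool pointing down it reaches from about 0.275 to 0.75 m from the base axis. Payload 10.2 kg.
Tool frame: the origin (TCP) lies at the very end of the fingers, on their centre line; the grasp point (between the pads) lies 19 mm behind it; z points along the fingers, y is the line along which they close (so a half turn about z gives the same grasp; the last joint's range is limited). The gripper opens to 85 mm and grips with 20 to 120 N. Pads are 22 mm wide; open, the fingers measure 114 mm over their backs; the gripper's body (76 mm by 85 mm) begins 54 mm behind the grasp point. The pads swing forward as they close: fully open they stand 13 mm farther back than shut.
Start: joints at [-1.512, 0.313, 1.498, -0, 1.331, -0.223], TCP at [0.146, -0.504, 0.231] pointing down, gripper open.
Joint ranges: [-2.94, 2.94], [-0.97, 2.17], [0.19, 2.56], [-1.23, 4.37], [0.02, 3.11], [-2.88, 2.88]. Speed limits (rad/s): [2.39, 2.39, 3.01, 3.14, 3.14, 3.14].

## Interface

Orientations are given as a unit quaternion [x, y, z, w].
In Python, from station import arm, viewer gives the robot as it stands.
- The arm moves only by the shell command python3 -m handwheel 'ROWS'. ROWS is JSON, a list of rows, each a list of 7 numbers: the shift along the world's x, y, z in units of 50 mm (1.0 is 50 mm), then the turn, a rotation vector about the world's x, y, z in units of 6 degrees (1.0 is 6 degrees), then the opening, from -1 (shut) to 1 (fully open), so that 0 is half open. A call has 1 to 20 rows; each row shifts and turns the commanded pose from where the row before left it; what a row does not reach is not made up. A row lasts 1/10 s, in which the tool goes at most 50 mm and 8.59 degrees, less where a joint would pass 70% of its speed; a pose out of reach is approached as far as the arm can. A call is refused whole if a number of a shift passes 1 or a number of a turn 1, either way. A call with a gripper value outside its range is refused whole. The fingers move at their own pace and stop on an object; the grip force is fixed at half the most. Time passes only in rows, so rows that do not move let the fingers close. It gives the time, the measured TCP pose, the force, the opening and the grip force at its end, in the units of the state.
- arm.get_state(): the state, without advancing time (a new reading comes with each control period).
- viewer.grab_frame(name): name is "scene" or "top"; returns a dict with "color" (384x512x3 uint8, blue, green, red), "depth" (384x512 float32, m along the optical axis (not along the pixel's ray), 0 where there is no reading), "fx", "fy", "cx", "cy" (pixels), "R" (3x3) and "t" (3): a world point X has camera coordinates R X + t. Camera axes: x right, y down, z forward; pixel columns grow to the right and rows downward; lengths in m; the calibration is good to about 2 mm. A picture is of the moment at which its call begins.
- arm.finish_job(): hands the job in; it is judged then, once.
The state is a dict: "clock": time; "joint_positions": joint angles; "qvel": joint speeds; "tau": joint torques, N m; "ee_pos": TCP position; "tcp_rot": TCP orientation; "force": force on the tool from outside, world axes, zero at the start; "ft_torque": the same for the moment, N m; "finger_gap": finger opening in m; "finger_force": force on a finger pad.
Only numpy, scipy, OpenCV 4.12 (cv2) and the standard library are available. Lean on these libraries where they do the work, as an engineer would, in place of code of your own. Each camera call takes 0.05 s, during which the arm holds its last target. There are 200 camera calls.

## Task

The lacquered rings in the white drying cabinet need a through draught. The pumice jar stands in the way of the cabinet's door: stand it upright in the bottle tray, in the free place between the two bottles. Hold the door open with the brass stay, its third hole (counted from the pivot on the door) dropped fully down over the peg on the roof, and click the red damper lever on the roof to its third notch from the right, the one marked green. The door and the stay must not touch the jar, never tip the jar over, and leave the other things on the bench where they are.

Things in the scene. Friction and masses are not known exactly. Their poses are not given: they have to be found in the camera images.
- cabinet: White drying cabinet, fixed, 140 deep x 230 wide mm, roof 110 mm high. Origin: centre of its underside; x to its back, y to its left as seen from the front (robot side), z up. Front face at x = -70 mm, the door just before it. In these axes: hinge line (-78, -105) mm, peg (-55, -45), damper axis (-6, 60, 128); behind the lever an index plate, 46 mm high, then a flue stub, 47 across, at (36, 60).
- door (a joint): Opening angle of the clear door, rad: 0 shut, grows as its free (left) edge swings out towards the robot, to 1.35. 200 mm wide, 10 thick, 11 to 109 mm high, hinged upright at its right edge; stays where left (friction 0.03 N m). With the third hole on the peg it stands at about 0.87. A 24 mm pull knob sticks out in front, 192 mm from the hinge line.
- door_hinge (a point): Point on the door's hinge line (upright), 108 mm above the bench.
- stay_pivot (a point): Pivot of the stay on top of the door, 180 mm from the hinge line, in the middle of the stay's 5 mm thickness, 115.5 mm above the bench. Axes: x along the stay towards its ball, z up.
- stay_swivel (a joint): Swing of the stay about the upright pivot on the door, rad: 0 along the door's top towards the hinge, grows as the ball end swings inwards over the roof (anticlockwise from above); -0.6 to 1.2. In the cabinet's axes the stay points along -pi/2 + door + stay_swivel. It starts level over the roof, behind the peg; with the third hole on the peg it reads about 0.36.
- stay (a joint): Lift of the stay about its cross pin at the pivot, rad: 0 level (3 mm over the roof, cannot go lower), grows as the ball end is lifted; falls back by its weight (0.12 kg). It must be lifted clear of the peg's tip to pass over it, and at the peg lies level only with the peg through a hole.
- stay_ball (a point): Centre of the black ball knob, 22 mm in diameter, on top of the stay's end: 207 mm from the pivot along the stay and 29.5 mm above the middle of its thickness (145 mm above the bench when level), on an 8 mm stem 16 mm long. Grip the ball from above to lift and lead the stay; leading it swings the door too.
- stay_hole3 (a point): Centre of the third hole of the brass stay, counted from the pivot: 170 mm from the pivot along the stay. The stay is a flat bar 237 mm long, 22 wide, 5 thick with four 11.5 mm holes at 138, 154, 170 and 186 mm from the pivot.
- peg_top (a point): Tip of the fixed steel peg on the cabinet's roof: upright, 8 mm in diameter with a round tip, 18 mm high over the roof (tip 128 mm above the bench).
- damper (a joint): Angle of the red damper lever, rad: 0 in the first (right) notch, grows as its tip swings to the cabinet's left. Four notches at 0, 0.4, 0.8 (green mark) and 1.2; a spring pulls it into the nearer notch once past the ridge (at 0.2, 0.6, 1.0), with up to about 3 N at the tip. It leans 0.6 rad to the right at 0 and stands upright at 0.6.
- damper_tip (a point): Centre of the red thumb roller at the lever's tip: 16 mm in diameter, 16 mm long along the lever's axis (the cabinet's x), 56 mm from the axis. Push it sideways along the cabinet's y.
- damper_axis (a point): Point on the lever's axis, in the plane in which the lever swings, 128 mm above the bench. Axes as the cabinet's.
- pumice_jar: The round jar in front of the cabinet's door, green label, black lid with a green mark, 45 mm in diameter, 105 mm high, about 0.11 kg (its like at the back of the bench is fixed). Origin: centre of its underside. The lid, 45 mm wide, reaches from 84 mm to the top.
- tray: Shallow steel bottle tray with a dark mat, fixed to the bench, 74 x 172 mm, walls 12 mm high, 3 thick, floor 3 mm above the bench. Origin: centre of its underside; y along its length. A bottle stands about 54 mm to either side of its middle; the place between them is free for the jar.
- flux_bottle: Green bottle with black cap, 33 mm in diameter, 72 mm high, in the tray. Origin: centre of its underside.
- varnish: Pink varnish bottle with white cap, 31 mm in diameter, 79 mm high, in the tray. Origin: centre of its underside.
- microscope_head (a point): Lowest point of the fixed stereo microscope's head, which hangs 190 mm above the bench between the cabinet and the tray: from here it reaches 52 mm nearer to the robot (its eyepieces), 110 mm further away and 90 mm to either side. Pass in front of it, with room for the wrist.
- wax_block: Blue wax block, 38 x 52 x 26 mm, in front of the microscope; a bystander. Origin: centre of its underside.
- tester_dock: Black wedge-shaped tester, 62 x 124 x 57 mm, at the right; a bystander. Origin: centre of its underside.
- side_cutters: Side cutters with brown grips, 119 x 46 x 10 mm, lying at the right; a bystander. Origin: centre of its underside.

How it is judged:
At the end, for the whole second after the job is handed in: Third hole over the peg (within 5 mm from above), stay fully down (lift under 0.03 rad), door at rest; damper lever in its third notch (0.7 to 0.9 rad); jar upright and still on the tray's floor between the bottles (within 16 mm across, 30 mm along of its middle), both bottles upright (horizontal distance between stay_hole3 and peg_top below 0.005 m and value of joint stay below 0.03 rad and velocity of joint door between -0.05 and 0.05 rad/s and value of joint damper between 0.7 and 0.9 rad and x of pumice_jar in the frame of tray between -0.016 and 0.016 m and y of pumice_jar in the frame of tray between -0.03 and 0.03 m and z of pumice_jar in the frame of tray below 0.006 m and angle between each of pumice_jar, flux_bottle, varnish's own z axis and vertical below 0.1 rad and linear speed of pumice_jar below 0.02 m/s); the robot touches nothing.
It fails at once if the door or the stay touches the jar (contact force between door and pumice_jar above 0.5 N).
It fails at once if the jar is tipped over (angle between pumice_jar's own z axis and vertical above 0.6 rad).
It fails at once if another thing on the bench is shifted by more than 30 mm (distance of any of flux_bottle, varnish, wax_block, tester_dock, side_cutters from where it was at the start of the episode above 0.03 m).
It also fails if it takes over 70 s, if anything falls off the work surface, if the arm or the gripper's body presses on something with over 40 N, if the wrist force passes 120 N, or if a joint passes its speed limit or range.

## Working session

There is one attempt and no reset: what is moved stays moved. The work goes in short steps, Python scripts to look and compute and a shell command to move; the robot and the scene stay as the last step left them, time stands still between calls to the robot, and variables do not carry over. Pictures are saved under pics/ and viewed, at most 10 in all, crops included, and the job is handed in when it is done.

```bash
mkdir -p pics; cat > h.py <<'E'
import numpy as np, cv2, pickle
from station import arm, viewer
def grab(n):
    f=viewer.grab_frame(n); pickle.dump(f,open(f'{n}.pkl','wb')); return f
def load(n): return pickle.load(open(f'{n}.pkl','rb'))
def px(f,u,v,z=None,r=1):
    """pixel->world; z: intersect with plane z, else depth median"""
    R,t=np.array(f['R']),np.array(f['t'])
    d=np.array([(u-f['cx'])/f['fx'],(v-f['cy'])/f['fy'],1])
    if z is None:
        p=f['depth'][int(v)-r:int(v)+r+1,int(u)-r:int(u)+r+1]; c=d*np.median(p[p>0]); return R.T@(c-t)
    o=-R.T@t; w=R.T@d; return o+w*(z-o[2])/w[2]
def proj(f,X):
    c=np.array(f['R'])@np.array(X)+np.array(f['t']); return c[0]/c[2]*f['fx']+f['cx'],c[1]/c[2]*f['fy']+f['cy']
E
python3 - <<'E'
from h import *
for n in("scene","top"):
    f=grab(n); print(n,f['fx'],-np.array(f['R']).T@f['t'],np.array(f['R'])[2])
    cv2.imwrite(f'pics/{n}0.png',cv2.resize(f['color'],(800,600),interpolation=cv2.INTER_CUBIC))
s=arm.get_state();print(s)
E
```

```text
scene 353.23880639790104 [-0.02826385  0.59880844  0.81195117] [ 0.50489993 -0.5980789  -0.62239673]
top 361.82879127245985 [ 0.33206958 -0.06062356  1.17855199] [ 0.16715347  0.02036096 -0.98572062]
{'clock': 0.1, 'joint_positions': array([-1.51240086e+00,  3.13403297e-01,  1.49835959e+00, -1.78971956e-05,
        1.33098310e+00, -2.23399214e-01]), 'qvel': array([-0.00139817, -0.0027428 , -0.00260874,  0.00047699,  0.00084452,
       -0.0007721 ]), 'tau': array([ 2.72677586e-03, -4.12895250e+01, -2.60143000e+01, -2.36583583e-04,
        2.99629704e-03,  1.35391713e-05]), 'ee_pos': array([ 0.14596282, -0.50406631,  0.23078814]), 'tcp_rot': array([ 9.90089916e-01,  1.40433706e-01,  3.88604624e-05, -5.75422134e-04]), 'force': array([ 0.00428691, -0.62752469, -0.51337019]), 'ft_torque': array([-0.00284171, -0.00124416,  0.02920169]), 'finger_force': 0.0, 'finger_gap': 0.08559035296208757}
```

View pics/scene0.png

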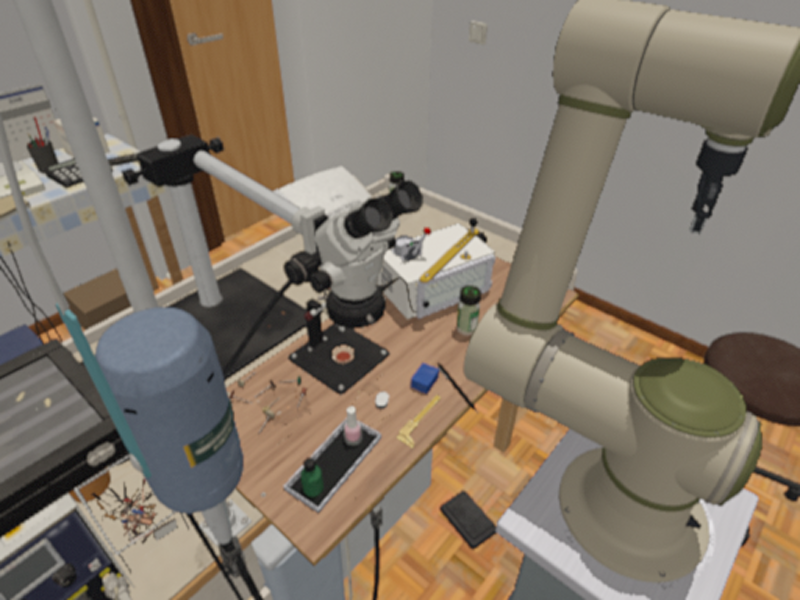

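View pics/top0.png

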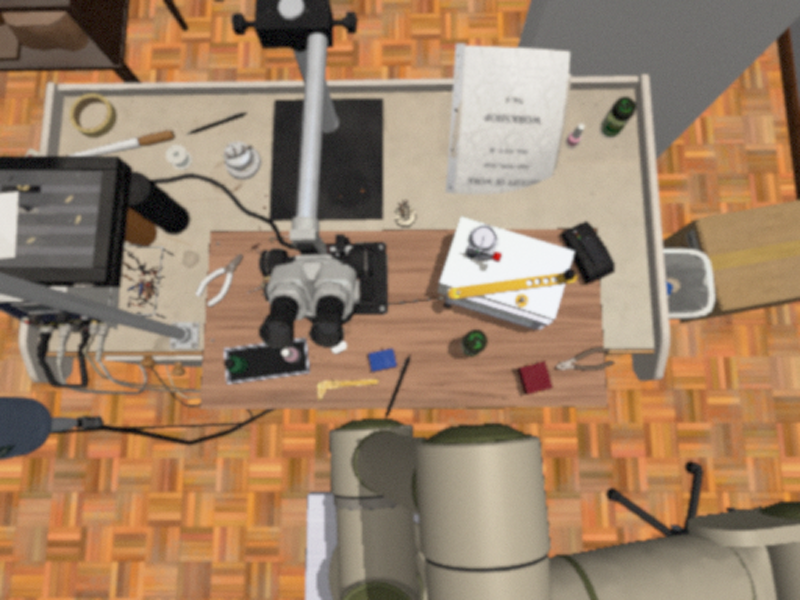

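The scene picture shows the cabinet (440,270), the jar (468,310) and the tray (333,463). In the top picture they are at cabinet (510,270), jar (475,342) and tray (265,362). The yellow stay runs (455,293) to (570,275), the peg is at about (521,300), and the red damper is at (497,257). I'll enlarge these next.

```bash
python3 - <<'E'
from h import *
f=load('top');c=f['color']
cv2.imwrite('pics/t1.png',cv2.resize(c[130:230,272:402],(780,600),interpolation=cv2.INTER_CUBIC))
f=load('scene');c=f['color']
a=cv2.resize(c[135:235,225:325],(400,400),interpolation=cv2.INTER_CUBIC)
b=cv2.resize(load('top')['color'][205:255,130:230],(400,200),interpolation=cv2.INTER_CUBIC)
d=cv2.resize(c[230:330,165:265],(400,400),interpolation=cv2.INTER_CUBIC)
m=np.zeros((600,800,3),np.uint8);m[:400,:400]=a;m[:400,400:]=d;m[400:,:400]=b
cv2.imwrite('pics/m1.png',m)
E
```

```text
(no output)
```

View pics/t1.png

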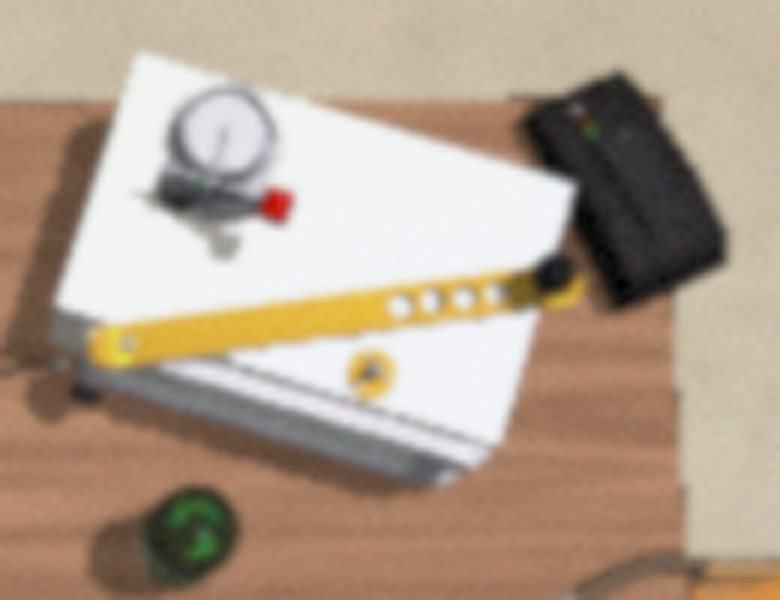

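View pics/m1.png

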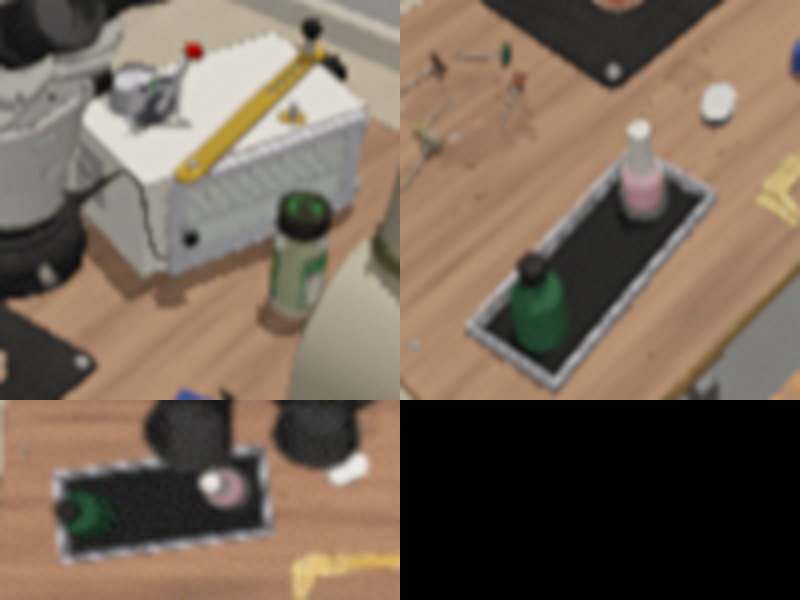

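The crops show the following:
- **Roof corners (t1):** (138,52), (577,184), (500,441) and (58,304).
- **Peg (t1):** about (372,370).
- **Ball (t1):** (555,272).
- **Stay pivot (t1):** (125,345).
- **Damper roller (t1):** (277,205).
- **Jar lid (t1):** (192,532).
- **Tray rim corners (m1):** (52,474), (264,450), (272,530) and (62,562).

```bash
cat > meas.py <<'E'
from h import *
f=load('top')
T=lambda x,y,z:px(f,272+(x+.5)/6-.5,130+(y+.5)/6-.5,z)
M=lambda x,y,z:px(f,130+(x+.5)/4-.5,205+(y-400+.5)/4-.5,z)
def fit(P,Q):
    P=np.array(P);Q=np.array([q[:2] for q in Q]);pc,qc=P.mean(0),Q.mean(0)
    A=P-pc;B=Q-qc;th=np.arctan2((A[:,0]*B[:,1]-A[:,1]*B[:,0]).sum(),(A*B).sum())
    R=np.array([[np.cos(th),-np.sin(th)],[np.sin(th),np.cos(th)]]);t=qc-R@pc
    print('res',np.round(((P@R.T+t)-Q)*1e3,1).tolist());return th,R,t
th,R,t=fit([(.07,.115),(.07,-.115),(-.07,-.115),(-.07,.115)],[T(*p,.11) for p in[(138,52),(577,184),(500,441),(58,304)]])
tt,Rt,tr=fit([(.037,.086),(.037,-.086),(-.037,-.086),(-.037,.086)],[M(*p,.012) for p in[(52,474),(264,450),(272,530),(62,562)]])
cab=lambda x,y:R@[x,y]+t
E
python3 - <<'E'
from meas import *
np.set_printoptions(precision=4,suppress=True)
print('cab',t,th,'tray',tr,tt)
print('peg pred',cab(-.055,-.045),'seen',T(372,368,.128))
print('ball',T(555,272,.147),'pivot',T(125,345,.118),'hole3',T(465,298,.118))
print('roller seen',T(277,205,.128+.056*np.cos(.6)),'pred',cab(-.006,.06-.056*np.sin(.6)))
print('jar lid',T(192,532,.105), 'hinge',cab(-.078,-.105))
piv=cab(-.078,-.105)+R@[-.0,.18]; print('pivot shut pred',piv)
for n,p in dict(pink=(215,485),green=(70,512)).items(): print(n,M(*p,.075))
fs=load('scene')
# depth segmentation check of jar and microscope in scene
for n,(x,y) in dict(lid=(305,210)).items():
    print(n,px(fs,225+x/4,135+y/4,.105),px(fs,225+x/4,135+y/4))
for u,v in[(177,200),(208,200),(177,215),(208,218)]: print('eyep',px(f,u,v))
for u,v in[(235,132),(252,120)]: print('eyep scene',px(fs,u,v))
for x,y in [(277,205),(555,272),(465,298),(192,532),(372,360)]: print(px(f,272+x/6-.4,130+y/6-.4,r=1))
E
```

```text
res [[1.1, -0.4], [1.0, 0.5], [-1.5, -0.6], [-0.6, 0.5]]
res [[1.0, -1.1], [4.6, 0.7], [-4.1, -0.7], [-1.5, 1.1]]
cab [ 0.5855 -0.2363] -0.31707651092699124 tray [0.4126 0.2508] 0.12941726877981266
peg pred [ 0.5192 -0.2619] seen [ 0.5185 -0.2581  0.128 ]
ball [ 0.5616 -0.3444  0.147 ] pivot [ 0.5327 -0.1383  0.118 ] hole3 [ 0.5552 -0.3073  0.118 ]
roller seen [ 0.5891 -0.2075  0.1742] pred [ 0.5886 -0.2075]
jar lid [ 0.4408 -0.1706  0.105 ] hinge [ 0.4786 -0.3117]
pivot shut pred [ 0.5347 -0.1407]
pink [0.4224 0.1941 0.075 ]
green [0.4023 0.3049 0.075 ]
lid [ 0.4401 -0.1684  0.105 ] [ 0.4404 -0.169   0.1045]
eyep [0.4474 0.1267 0.4327]
eyep [0.4471 0.0616 0.4321]
eyep [0.4183 0.1311 0.4106]
eyep [0.4114 0.0642 0.4113]
eyep scene [0.441  0.1236 0.432 ]
eyep scene [0.436  0.0741 0.4429]
[ 0.5871 -0.2064  0.1819]
[ 0.5603 -0.3429  0.1526]
[ 0.5568 -0.3092  0.1101]
[ 0.4406 -0.1706  0.106 ]
[ 0.5254 -0.2614  0.1115]
```

```bash
python3 -m handwheel '[[0.42,0.476,0,0,0,0.97,1],[0.42,0.476,0,0,0,0.97,1],[0.42,0.476,0,0,0,0.97,1],[0.42,0.476,0,0,0,0.97,1],[0.42,0.476,0,0,0,0.97,1],[0.42,0.476,0,0,0,0.97,1],[0.42,0.476,0,0,0,0.97,1],[0.42,0.476,0,0,0,0.97,1],[0.42,0.476,0,0,0,0.97,1],[0.42,0.476,0,0,0,0.97,1],[0.42,0.476,0,0,0,0.97,1],[0.42,0.476,0,0,0,0.97,1],[0.42,0.476,0,0,0,0.97,1],[0.43,0.48,0,0,0,0.97,1],[0,0,0,0,0,0,1],[0,0,0,0,0,0,1]]'
python3 - <<'E'
from h import *
P=[]
for n in("scene","top"):
    f=load(n);v,u=np.mgrid[:384,:512];d=f['depth']
    c=np.stack([(u-f['cx'])/f['fx']*d,(v-f['cy'])/f['fy']*d,d],-1)[d>0]
    P.append((c-np.array(f['t']))@np.array(f['R']))
P=np.concatenate(P)
m=P[(P[:,0]>.3)&(P[:,0]<.8)&(P[:,1]>-.08)&(P[:,1]<.4)&(P[:,2]>.14)]
for a in np.arange(.16,.6,.04):
    q=m[(m[:,2]>=a)&(m[:,2]<a+.04)]
    if len(q)<4: continue
    s=[ (round(float(q[(q[:,1]>=y)&(q[:,1]<y+.03),0].min()),2) if ((q[:,1]>=y)&(q[:,1]<y+.03)).sum()>1 else None) for y in np.arange(-.05,.37,.03)]
    print(round(a,2),s)
E
```

```text
clock: 1.7
ee_pos: [0.4404, -0.1707, 0.231]
tcp_rot: [0.658, 0.753, -0.0, -0.0]
force: [-0.0, 0.3, 0.8]
finger_gap: 0.0852
finger_force: 0.0
0.16 [0.5, None, None, 0.46, 0.46, 0.46, 0.48, 0.62, 0.62, None, None, None, None, None]
0.2 [None, 0.3, 0.3, 0.46, 0.46, 0.45, 0.47, 0.6, None, None, None, None, None, None]
0.24 [None, None, None, None, 0.47, 0.47, 0.48, 0.54, None, None, None, None, None, None]
0.28 [None, 0.49, 0.48, 0.47, 0.46, 0.46, 0.47, 0.49, 0.54, None, None, None, None, None]
0.32 [None, None, 0.46, 0.45, 0.46, 0.45, 0.45, 0.54, None, None, None, None, None, None]
0.36 [None, None, 0.46, 0.43, 0.44, 0.44, 0.44, None, None, None, None, None, None, None]
0.4 [None, None, 0.41, 0.4, 0.4, 0.4, 0.4, None, None, None, None, None, None, None]
0.44 [None, None, None, 0.42, 0.42, 0.42, 0.42, None, None, None, None, None, None, None]
```

```bash
python3 -m handwheel '[[0,0,-0.5,0,0,0,1],[0,0,-0.5,0,0,0,1],[0,0,-0.5,0,0,0,1],[0,0,-0.5,0,0,0,1],[0,0,-0.5,0,0,0,1],[0,0,-0.4,0,0,0,1],[0,0,-0.28,0,0,0,1],[0,0,0,0,0,0,1],[0,0,0,0,0,0,-1],[0,0,0,0,0,0,-1],[0,0,0,0,0,0,-1],[0,0,0,0,0,0,-1],[0,0,0,0,0,0,-1],[0,0,0,0,0,0,-1],[0,0,0,0,0,0,-1],[0,0,0,0,0,0,-1]]'
```

```text
clock: 3.3
ee_pos: [0.4411, -0.1713, 0.0734]
tcp_rot: [0.658, 0.753, 0.0, 0.001]
force: [0.2, -0.7, 5.0]
finger_gap: 0.0432
finger_force: 60.1
```

```bash
python3 -m handwheel '[[0,0,0.4,0,0,0,-1],[0,0,0.5,0,0,0,-1],[0,0,0.5,0,0,0,-1],[0,0,0.5,0,0,0,-1],[0,0,0.5,0,0,0,-1],[-0.47,0.4,0,0,0,0,-1],[-0.47,0.4,0,0,0,0,-1],[-0.47,0.4,0,0,0,0,-1],[-0.47,0.4,0,0,0,0,-1],[-0.47,0.4,0,0,0,0,-1],[-0.47,0.4,0,0,0,0,-1],[-0.05,0.43,0,0,0,0,-1],[-0.05,0.43,0,0,0,0,-1],[-0.05,0.43,0,0,0,0,-1],[-0.05,0.43,0,0,0,0,-1],[-0.05,0.43,0,0,0,0,-1],[-0.05,0.43,0,0,0,0,-1]]'
```

```text
clock: 5.0
ee_pos: [0.2841, 0.079, 0.1925]
tcp_rot: [0.659, 0.753, 0.0, 0.0]
force: [0.4, -0.1, -1.9]
finger_gap: 0.0433
finger_force: 61.4
```

```bash
python3 -m handwheel '[[0.18,0.48,0,0,0,0,-1],[0.18,0.48,0,0,0,0,-1],[0.18,0.48,0,0,0,0,-1],[0.18,0.48,0,0,0,0,-1],[0.18,0.48,0,0,0,0,-1],[0.33,0.2,0,0,0,0,-1],[0.33,0.2,0,0,0,0,-1],[0.33,0.2,0,0,0,0,-1],[0.33,0.2,0,0,0,0,-1],[0,0,0,0,0,0,-1],[0,0,0,0,0,0,-1]]'
python3 - <<'E'
from meas import *
f=grab('scene'); c=f['color'][170:340,125:290]
cv2.imwrite('pics/s2.png',cv2.resize(c,None,fx=3.5,fy=3.5,interpolation=cv2.INTER_CUBIC))
s=arm.get_state();print(s['ee_pos'],s['tcp_rot'],s['finger_gap'],s['force'])
print('dist to tray',(tr-s['ee_pos'][:2])/.05)
E
```

```text
clock: 6.1
ee_pos: [0.3949, 0.2379, 0.1921]
tcp_rot: [0.658, 0.753, -0.0, -0.0]
force: [0.3, 0.1, -1.9]
finger_gap: 0.0437
finger_force: 61.4
res [[1.1, -0.4], [1.0, 0.5], [-1.5, -0.6], [-0.6, 0.5]]
res [[1.0, -1.1], [4.6, 0.7], [-4.1, -0.7], [-1.5, 1.1]]
[0.39476101 0.23779977 0.19223509] [ 6.58474596e-01  7.52602862e-01 -3.34018705e-04 -1.66668579e-04] 0.04382241065540415 [ 1.66909345  0.04350695 -1.50493202]
dist to tray [0.35666279 0.26014972]
```

View pics/s2.png

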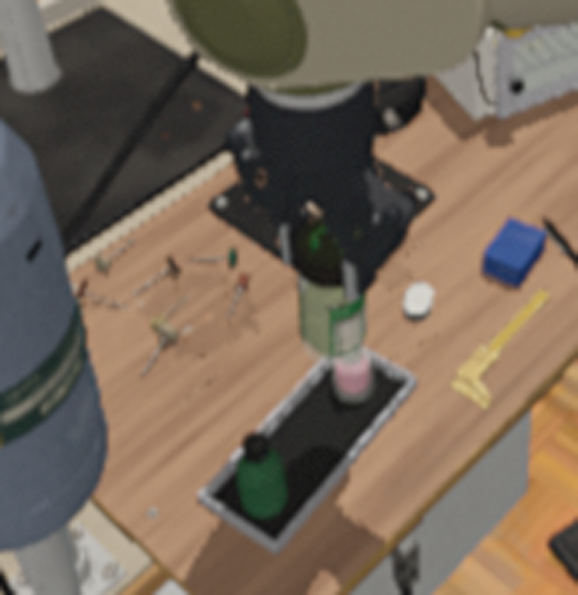

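The jar hangs upright in the gripper behind the tray at (320,280). The tray corners are visible at (205,495), (275,545), (412,380) and (340,355). I'll cross-check the tray and bottles from the scene view.

```bash
python3 - <<'E'
from meas import *
import h
f=load('scene')
S=lambda x,y,z:px(f,125+(x+.5)/3.5-.5,170+(y+.5)/3.5-.5,z)
c=[S(*p,.012)[:2] for p in[(338,353),(413,380),(275,547),(202,494)]]
print(np.round(c,4)); q=fit([(.037,.086),(.037,-.086),(-.037,-.086),(-.037,.086)],[c[3],c[0],c[1],c[2]]);print(q[0],q[2])
print('green cap',S(256,446,.075),'base c',S(263,505,.005))
print('pink cap',S(352,372,.02))
E
```

```text
res [[1.1, -0.4], [1.0, 0.5], [-1.5, -0.6], [-0.6, 0.5]]
res [[1.0, -1.1], [4.6, 0.7], [-4.1, -0.7], [-1.5, 1.1]]
[[0.4545 0.1849]
 [0.3915 0.1648]
 [0.3686 0.3311]
 [0.4387 0.3377]]
res [[-0.1, 7.1], [6.9, -10.6], [-3.5, -0.3], [-3.3, 3.8]]
0.1326651462492007 [0.41332307 0.2546366 ]
green cap [0.40255347 0.31014499 0.075     ] base c [0.40275162 0.31235902 0.005     ]
pink cap [0.42836379 0.19483292 0.02      ]
```

```bash
python3 -m handwheel '[[0.18,0.14,0,0,0,0,-1],[0.18,0.14,0,0,0,0,-1],[0,0,0,0,0,0,-1],[0,0,-0.4,0,0,0,-1],[0,0,-0.4,0,0,0,-1],[0,0,-0.4,0,0,0,-1],[0,0,-0.4,0,0,0,-1],[0,0,-0.3,0,0,0,-1],[0,0,-0.2,0,0,0,-1],[0,0,-0.1,0,0,0,-1],[0,0,-0.08,0,0,0,-1],[0,0,-0.04,0,0,0,-1],[0,0,0,0,0,0,-1]]'
```

```text
clock: 7.45
ee_pos: [0.4136, 0.2522, 0.0766]
tcp_rot: [0.658, 0.753, 0.0, 0.0]
force: [-0.6, -0.8, -0.9]
finger_gap: 0.0436
finger_force: 61.4
```

```bash
python3 -m handwheel '[[0,0,-0.02,0,0,0,-1],[0,0,0,0,0,0,-1],[0,0,0,0,0,0,-0.5],[0,0,0,0,0,0,0],[0,0,0,0,0,0,0.4],[0,0,0,0,0,0,0.8],[0,0,0,0,0,0,0.8],[0,0,0.5,0,0,0,0.8],[0,0,0.5,0,0,0,0.8],[0,0,0.5,0,0,0,0.8],[0,0,0.5,0,0,0,0.8],[-0.33,-0.2,0.5,0,0,0,0.8],[-0.33,-0.2,0.5,0,0,0,0.8],[-0.33,-0.2,0,0,0,0,0.8],[-0.33,-0.2,0,0,0,0,0.8],[-0.33,-0.2,0,0,0,0,0.8]]'
python3 - <<'E'
from h import *
f=grab('scene'); c=f['color'][170:340,125:290]
cv2.imwrite('pics/s3.png',cv2.resize(c,None,fx=3.5,fy=3.5,interpolation=cv2.INTER_CUBIC))
E
```

```text
clock: 9.05
ee_pos: [0.3302, 0.2017, 0.2253]
tcp_rot: [0.658, 0.753, 0.0, 0.0]
force: [0.2, 0.2, -0.4]
finger_gap: 0.0764
finger_force: 0.0
```

View pics/s3.png

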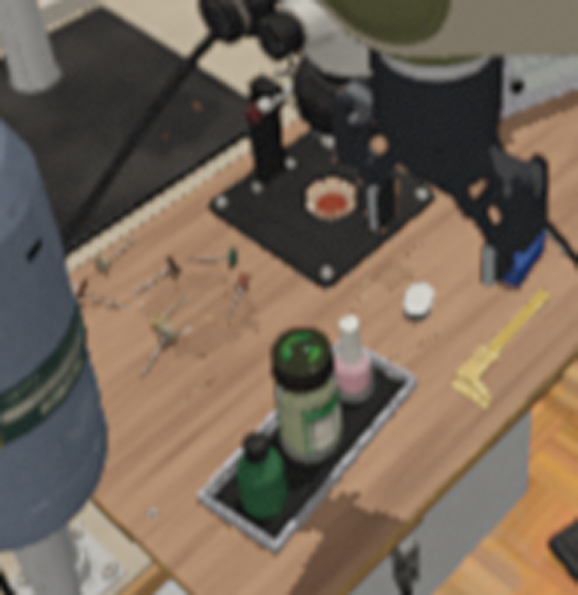

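The jar stands upright in the tray between the two bottles, with its lid at (302,358). Next is the stay's ball, passing in front of the microscope.

```bash
python3 -m handwheel '[[-0.18,-0.49,0,0,0,0,0.2],[-0.18,-0.49,0,0,0,0,0.2],[-0.18,-0.49,0,0,0,0,0.2],[-0.18,-0.49,0,0,0,0,0.2],[-0.18,-0.49,0,0,0,0,0.2],[0.05,-0.43,0,0,0,0,0.2],[0.05,-0.43,0,0,0,0,0.2],[0.05,-0.43,0,0,0,0,0.2],[0.05,-0.43,0,0,0,0,0.2],[0.05,-0.43,0,0,0,0,0.2],[0.05,-0.43,0,0,0,0,0.2],[0.42,-0.5,0,0,0,0,0.2],[0.42,-0.5,0,0,0,0,0.2],[0.42,-0.5,0,0,0,0,0.2],[0.42,-0.5,0,0,0,0,0.2],[0.42,-0.5,0,0,0,0,0.2],[0.42,-0.5,0,0,0,0,0.2],[0.42,-0.5,0,0,0,0,0.2],[0.42,-0.5,0,0,0,0,0.2],[0,0,0,0,0,0,0.2]]'
```

```text
clock: 11.1
ee_pos: [0.4705, -0.2518, 0.2242]
tcp_rot: [0.659, 0.752, -0.0, -0.0]
force: [-0.7, 0.9, 0.6]
finger_gap: 0.051
finger_force: 0.0
```

```bash
python3 -m handwheel '[[0.45,-0.46,0,0,0,0,0.2],[0.45,-0.46,0,0,0,0,0.2],[0.45,-0.46,0,0,0,0,0.2],[0.46,-0.46,0,0,0,0,0.2],[0,0,0,0,0,0,0.2],[0,0,-0.4,0,0,0,0.2],[0,0,-0.4,0,0,0,0.2],[0,0,-0.4,0,0,0,0.2],[0,0,-0.4,0,0,0,0.2],[0,0,-0.3,0,0,0,0.2],[0,0,-0.1,0,0,0,0.2],[0,0,0,0,0,0,0.2]]'
python3 - <<'E'
from h import *
f=grab('scene'); c=f['color'][125:215,240:340]
cv2.imwrite('pics/s4.png',cv2.resize(c,None,fx=6,fy=6,interpolation=cv2.INTER_CUBIC))
E
```

```text
clock: 12.3
ee_pos: [0.5592, -0.3409, 0.1251]
tcp_rot: [0.658, 0.753, 0.0, -0.001]
force: [-0.2, 0.4, 0.7]
finger_gap: 0.0512
finger_force: 0.0
```

View pics/s4.png

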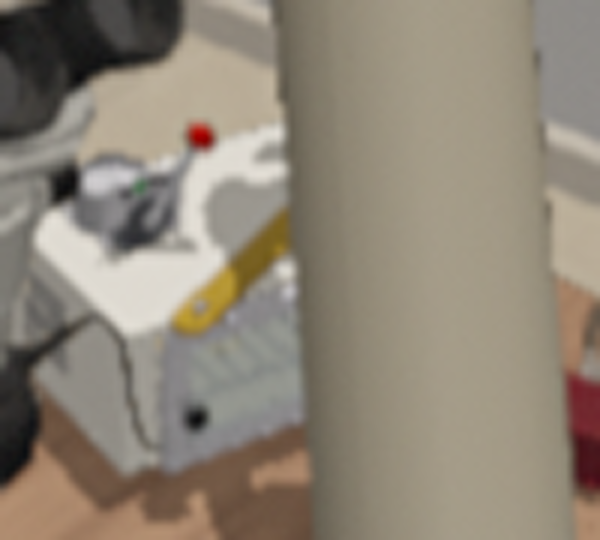

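The arm's link hides the ball in this view; the door and stay are unmoved, with the pivot at (200,305). I'll close on the ball and use the finger gap to confirm the grip.

```bash
python3 -m handwheel '[[0.03,-0.06,0,0,0,0,0.2],[0,0,0,0,0,0,-0.3],[0,0,0,0,0,0,-0.6],[0,0,0,0,0,0,-1],[0,0,0,0,0,0,-1],[0,0,0,0,0,0,-1],[0,0,0,0,0,0,-1]]'
```

```text
clock: 13.05
ee_pos: [0.561, -0.3445, 0.1254]
tcp_rot: [0.659, 0.753, -0.0, 0.0]
force: [0.4, -0.7, -0.1]
finger_gap: 0.0189
finger_force: 58.5
```

```bash
cat > plan.py <<'E'
from meas import *
from scipy.optimize import least_squares
np.set_printoptions(precision=3,suppress=True)
H=np.array([-.078,-.105]);PEG=np.array([-.055,-.045])
def pt(d,s,l,r,h=0):   # point r along, h above mid, cabinet axes
    pv=H+.18*np.array([-np.sin(d),np.cos(d)]);a=-np.pi/2+d+s
    return np.r_[pv+(r*np.cos(l)-h*np.sin(l))*np.array([np.cos(a),np.sin(a)]),.1155+r*np.sin(l)+h*np.cos(l)]
def W(p): return np.r_[R@p[:2]+t,p[2]]
dF,sF=least_squares(lambda q:pt(q[0],q[1],0,.17)[:2]-PEG,[.87,.36]).x
ball=lambda d,s,l:W(pt(d,s,l,.207,.0295))
E
python3 - <<'E'
from plan import *
s0=.4455;L=.19
print(dF,sF,ball(0,s0,0),W(pt(dF,sF,0,.17)))
P=[(0,s0,0),(0,s0,.1),(0,s0,L)]+[(dF*k/6,s0+(sF-s0)*k/6,L) for k in range(1,7)]+[(dF,sF,.1),(dF,sF,.05),(dF,sF,0)]
for a,b in zip(P,P[1:]):
    print(np.round(b,3),ball(*b),'step units',(ball(*b)-ball(*a))/.05,'yaw',np.degrees(sum(b[:2])-sum(a[:2]))/6, 'pegheight clr', )
# clearance of stay bottom above peg tip at peg
for k in range(7):
    d=dF*k/6;s=s0+(sF-s0)*k/6;pv=pt(d,s,0,0)[:2];r=np.linalg.norm(PEG-pv);a=-np.pi/2+d+s;v=PEG-pv
    print('along',v@[np.cos(a),np.sin(a)],'lat',np.cross([np.cos(a),np.sin(a)],v),'clr',.1155-.0025/np.cos(L)+r*np.tan(L)-.128)
E
```

```text
res [[1.1, -0.4], [1.0, 0.5], [-1.5, -0.6], [-0.6, 0.5]]
res [[1.0, -1.1], [4.6, 0.7], [-4.1, -0.7], [-1.5, 1.1]]
0.8686545145385818 0.36487978049865394 [ 0.561 -0.346  0.145] [ 0.519 -0.262  0.116]
[0.    0.446 0.1  ] [ 0.561 -0.342  0.166] step units [-0.01   0.079  0.41 ] yaw 0.0 pegheight clr
[0.    0.446 0.19 ] [ 0.56  -0.337  0.184] step units [-0.014  0.105  0.361] yaw 0.0 pegheight clr
[0.145 0.432 0.19 ] [ 0.56  -0.325  0.184] step units [0.004 0.226 0.   ] yaw 1.2541955338111312 pegheight clr
[0.29  0.419 0.19 ] [ 0.559 -0.315  0.184] step units [-0.026  0.218  0.   ] yaw 1.2541955338111312 pegheight clr
[0.434 0.405 0.19 ] [ 0.556 -0.304  0.184] step units [-0.054  0.206  0.   ] yaw 1.2541955338111304 pegheight clr
[0.579 0.392 0.19 ] [ 0.552 -0.295  0.184] step units [-0.08  0.19  0.  ] yaw 1.2541955338111304 pegheight clr
[0.724 0.378 0.19 ] [ 0.547 -0.286  0.184] step units [-0.102  0.171  0.   ] yaw 1.2541955338111326 pegheight clr
[0.869 0.365 0.19 ] [ 0.541 -0.279  0.184] step units [-0.12  0.15  0.  ] yaw 1.2541955338111304 pegheight clr
[0.869 0.365 0.1  ] [ 0.545 
[... 249 characters left out ...]
w 0.0 pegheight clr
along 0.11819834886820832 lat -0.030954003373220008 clr 0.008452648367973742
along 0.1257108942955532 lat -0.023373150070639004 clr 0.009545218461932126
along 0.1338441400185523 lat -0.01667441457970311 clr 0.010894054488512994
along 0.14247499998486768 lat -0.010935632988757285 clr 0.012435549418084196
along 0.1514713105772085 lat -0.0062178808558601 clr 0.014109657823889454
along 0.1606941041734963 lat -0.002564427992464119 clr 0.01586278516813247
along 0.1699999999990316 lat 6.5891389566807845e-12 clr 0.017648558516437235<stdin>:10: DeprecationWarning: Arrays of 2-dimensional vectors are deprecated. Use arrays of 3-dimensional vectors instead. (deprecated in NumPy 2.0)
```

```bash
python3 -m handwheel '[[0,0.03,0.2,0,0,0,-1],[-0.01,0.05,0.21,0,0,0,-1],[-0.01,0.05,0.18,0,0,0,-1],[-0.01,0.05,0.18,0,0,0,-1],[0,0,0,0,0,0,-1],[0,0.115,0,0,0,0.63,-1],[0,0.115,0,0,0,0.63,-1],[-0.01,0.11,0,0,0,0.63,-1],[-0.015,0.11,0,0,0,0.63,-1],[0,0,0,0,0,0,-1]]'
python3 - <<'E'
from h import *
s=arm.get_state();print(s['ee_pos'],s['force'],s['ft_torque'])
f=grab('top'); c=f['color'][130:230,272:402]
cv2.imwrite('pics/t2.png',cv2.resize(c,None,fx=6,fy=6,interpolation=cv2.INTER_CUBIC))
E
```

```text
clock: 14.05
ee_pos: [0.5582, -0.313, 0.164]
tcp_rot: [0.553, 0.833, -0.0, 0.0]
force: [-0.1, -3.0, -1.6]
finger_gap: 0.0186
finger_force: 58.7
[ 0.5582091  -0.31299708  0.16396402] [-0.12116767 -2.98052199 -1.55451163] [-0.61968171 -0.06966708  0.23737285]
```

View pics/t2.png

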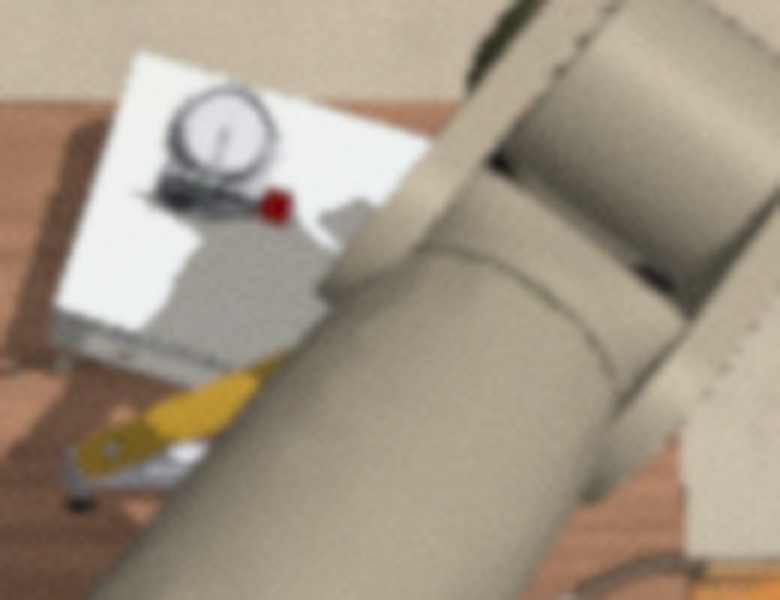

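It's working: the door has swung out (pivot now at about (110,450), knob at (78,495)) and the lifted stay follows. I'll carry on to the target bearing, then measure the pivot.

```bash
python3 -m handwheel '[[-0.02,0.1,0,0,0,0.63,-1],[-0.03,0.1,0,0,0,0.63,-1],[-0.04,0.095,0,0,0,0.63,-1],[-0.04,0.095,0,0,0,0.63,-1],[-0.05,0.085,0,0,0,0.63,-1],[-0.05,0.085,0,0,0,0.63,-1],[-0.06,0.075,0,0,0,0.63,-1],[-0.06,0.075,0,0,0,0.63,-1],[0,0,0,0,0,0,-1],[0,0,0,0,0,0,-1]]'
python3 - <<'E'
from plan import *
print('target ball',ball(dF,sF,.19),'piv',W(pt(dF,sF,0,0,.0025)),'hole4? slot',dF,sF)
f=grab('top');f2=grab('scene')
print('proj piv top',proj(f,W(pt(dF,sF,0,0,.0025))),'scene',proj(f2,W(pt(dF,sF,0,0,.0025))))
a=cv2.resize(f['color'][180:255,260:335],(400,400),interpolation=cv2.INTER_CUBIC)
b=cv2.resize(f2['color'][130:230,225:325],(400,400),interpolation=cv2.INTER_CUBIC)
cv2.imwrite('pics/p3.png',np.hstack([a,b]))
E
```

```text
clock: 15.1
ee_pos: [0.5412, -0.2781, 0.1641]
tcp_rot: [0.319, 0.948, -0.0, 0.001]
force: [2.5, -4.6, -0.4]
finger_gap: 0.0188
finger_force: 58.8
res [[1.1, -0.4], [1.0, 0.5], [-1.5, -0.6], [-0.6, 0.5]]
res [[1.0, -1.1], [4.6, 0.7], [-4.1, -0.7], [-1.5, 1.1]]
target ball [ 0.541 -0.279  0.184] piv [ 0.384 -0.158  0.118] hole4? slot 0.8686545145385818 0.36487978049865394
proj piv top (np.float64(300.2958357626745), np.float64(237.19087018064548)) scene (np.float64(314.5221897908391), np.float64(193.14953521421444))
```

View pics/p3.png

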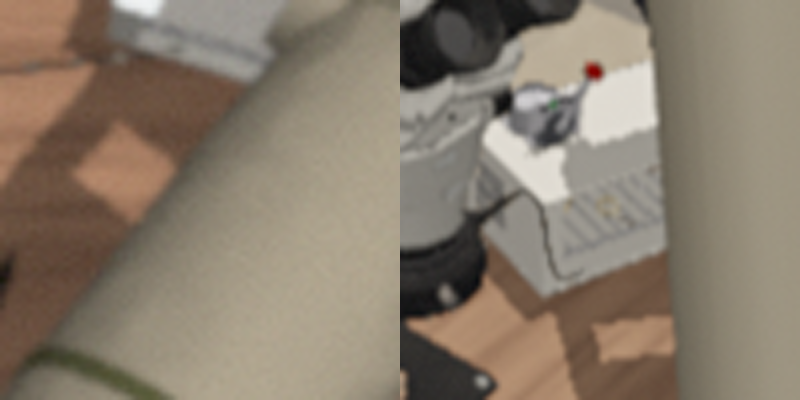

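The arm hides the pivot in both views, but the TCP agrees with the plan within 1 mm, so I'll lower and judge by height and force.

```bash
python3 -m handwheel '[[0.02,-0.016,-0.09,0,0,0,-1],[0.02,-0.016,-0.09,0,0,0,-1],[0.022,-0.016,-0.09,0,0,0,-1],[0.022,-0.016,-0.09,0,0,0,-1],[0.018,-0.014,-0.1,0,0,0,-1],[0,0,0,0,0,0,-1]]'; python3 -m handwheel '[[0.018,-0.014,-0.1,0,0,0,-1],[0.014,-0.01,-0.1,0,0,0,-1],[0,0,0,0,0,0,-1]]'; python3 -m handwheel '[[0.014,-0.01,-0.1,0,0,0,-1],[0,0,0,0,0,0,-1]]'
```

```text
clock: 15.8
ee_pos: [0.546, -0.2817, 0.1399]
tcp_rot: [0.318, 0.948, -0.0, -0.0]
force: [1.9, -5.2, 0.0]
finger_gap: 0.0189
finger_force: 58.8
clock: 16.1
ee_pos: [0.5474, -0.2827, 0.1297]
tcp_rot: [0.318, 0.948, 0.0, -0.0]
force: [3.2, -4.8, -0.0]
finger_gap: 0.0186
finger_force: 58.8
clock: 16.3
ee_pos: [0.5481, -0.2831, 0.1249]
tcp_rot: [0.318, 0.948, 0.0, -0.0]
force: [2.9, -3.6, 2.1]
finger_gap: 0.0186
finger_force: 58.9
```

The TCP is at 0.125 m, which is the stay's level height, so the stay is down over the peg. I'll release, rise and turn the closing line along the cabinet's x, then check the stay and the roller.

```bash
python3 -m handwheel '[[0,0,0,0,0,0,-0.6],[0,0,0,0,0,0,-0.2],[0,0,0,0,0,0,0],[0,0,0.1,0,0,0,0],[0,0,0.4,0,0,0,0],[0,0,0.5,0,0,0,0],[0,0,0.5,0,0,0,0],[0,0,0.5,0,0,0,0],[0,0,0,0,0,-1,-1],[0,0,0,0,0,-1,-1],[0,0,0,0,0,-1,-1],[0,0,0,0,0,-1,-1],[0,0,0,0,0,-1,-1],[0,0,0,0,0,-1,-1],[0,0,0,0,0,-1,-1],[0,0,0,0,0,-1,-1],[0,0,0,0,0,-1,-1],[0,0,0,0,0,-1,-1],[0,0,0,0,0,-1,-1],[0,0,0,0,0,-0.85,-1]]'
python3 - <<'E'
from plan import *
def seen(n):
    f=grab(n);v,u=np.mgrid[:384,:512];d=f['depth']
    c=np.stack([(u-f['cx'])/f['fx']*d,(v-f['cy'])/f['fy']*d,d],-1)
    return f['color'].astype(int),(c-np.array(f['t']))@np.array(f['R']),d
for n in('scene','top'):
    c,X,d=seen(n);b,g,r=c[...,0],c[...,1],c[...,2]
    q=X-np.r_[t,0];C=np.stack([q[...,0]*R[0,0]+q[...,1]*R[1,0],q[...,0]*R[0,1]+q[...,1]*R[1,1],q[...,2]],-1)
    m=(r>110)&(g<60)&(b<60)&(d>0)&(abs(C[...,0])<.08)&(abs(C[...,1])<.15)
    print(n,'red',m.sum(),C[m].mean(0))
    m=(r>120)&(g>90)&(b<80)&(d>0)&(C[...,2]>.105)&(C[...,2]<.135)&(C[...,0]<.1)&(C[...,0]>-.28)&(abs(C[...,1])<.15)
    P=C[m];print('brass',m.sum(),P[:,2].mean())
    if m.sum()>20:
        k=P[:,:2].mean(0);U=np.linalg.svd(P[:,:2]-k)[2][0];U*=np.sign(U[0]);print(k,'angle',np.arctan2(U[1],U[0]),'ends',P[P[:,0].argmin()],P[P[:,0].argmax()])
        A=np.c_[P[:,:2],np.ones(len(P))];print('z plane',np.linalg.lstsq(A,P[:,2],rcond=None)[0])
    m=(C[...,0]>.01)&(C[...,0]<.06)&(abs(C[...,1]-.06)<.03)&(C[...,2]>.12)&(d>0);print('flue top',np.percentile(C[m][:,2],[50,95]) if m.any() else None)
print('model angle',-np.pi/2+dF+sF,'pivot',pt(dF,sF,0,0),'end',pt(dF,sF,0,.22))
print(arm.get_state()['ee_pos'],W(np.r_[-.010,-.005,.16]))
E
```

```text
clock: 18.3
ee_pos: [0.548, -0.2827, 0.226]
tcp_rot: [0.811, 0.585, 0.0, -0.0]
force: [0.2, 0.0, -0.5]
finger_gap: 0.0003
finger_force: 0.0
res [[1.1, -0.4], [1.0, 0.5], [-1.5, -0.6], [-0.6, 0.5]]
res [[1.0, -1.1], [4.6, 0.7], [-4.1, -0.7], [-1.5, 1.1]]
scene red 7 [-0.009  0.032  0.179]
brass 0 nan
flue top [0.131 0.137]
top red 10 [-0.008  0.03   0.181]
brass 0 nan
flue top [0.13  0.137]
model angle -0.33726203175766084 pivot [-0.215  0.011  0.116] end [-0.008 -0.062  0.116]
[ 0.548 -0.283  0.226] [ 0.574 -0.238  0.16 ]<stdin>:12: RuntimeWarning: Mean of empty slice.
  ret = ret.dtype.type(ret / rcount)
```

```bash
python3 -m handwheel '[[0.26,0.45,0,0,0,0,-1],[0.26,0.45,0,0,0,0,-1],[0,0,-0.4,0,0,0,-1],[0,0,-0.4,0,0,0,-1],[0,0,-0.4,0,0,0,-1],[0,0,-0.08,0,0,0,-1],[0,0,0,0,0,0,-1],[0.036,0.11,0,0,0,0,-1],[0.036,0.11,0,0,0,0,-1],[0.036,0.11,0,0,0,0,-1],[0.036,0.11,0,0,0,0,-1],[0.036,0.11,0,0,0,0,-1],[0.036,0.11,0,0,0,0,-1],[0,0,0,0,0,0,-1]]'
cat > chk.py <<'E'
from plan import *
for n in('scene','top'):
    f=grab(n);v,u=np.mgrid[:384,:512];d=f['depth'];c=f['color'].astype(int)
    X=np.stack([(u-f['cx'])/f['fx']*d,(v-f['cy'])/f['fy']*d,d],-1);X=(X-np.array(f['t']))@np.array(f['R'])
    q=X-np.r_[t,0];C=np.concatenate([q[...,:2]@R,q[...,2:]],-1)
    m=(c[...,2]>90)&(c[...,1]<60)&(c[...,0]<60)&(d>0)&(abs(C[...,0])<.08)&(abs(C[...,1])<.15)
    print(n,'red',m.sum(),C[m].mean(0) if m.any() else '')
s=arm.get_state()['ee_pos'];print('tcp cab',(s[:2]-t)@R,s[2],arm.get_state()['force'])
E
python3 chk.py
```

```text
clock: 19.8
ee_pos: [0.5853, -0.2043, 0.1622]
tcp_rot: [0.809, 0.587, 0.0, 0.0]
force: [-0.3, -2.1, 0.7]
finger_gap: 0.0001
finger_force: 0.6
res [[1.1, -0.4], [1.0, 0.5], [-1.5, -0.6], [-0.6, 0.5]]
res [[1.0, -1.1], [4.6, 0.7], [-4.1, -0.7], [-1.5, 1.1]]
scene red 17 [-0.008  0.052  0.186]
top red 0 
tcp cab [-0.01  0.03] 0.16171885092920338 [-0.812 -0.551 -0.144]
```

```bash
python3 -m handwheel '[[0.018,0.054,0,0,0,0,-1],[0.018,0.054,0,0,0,0,-1],[0.018,0.054,0,0,0,0,-1],[0.018,0.054,0,0,0,0,-1],[0.018,0.054,0,0,0,0,-1],[0.018,0.054,0,0,0,0,-1],[0,0,0,0,0,0,-1],[0,0,0,0,0,0,-1]]'; python3 chk.py
```

```text
clock: 20.7
ee_pos: [0.5903, -0.1884, 0.1615]
tcp_rot: [0.809, 0.587, -0.0, -0.0]
force: [-0.8, -0.3, 0.6]
finger_gap: -0.0001
finger_force: 0.0
res [[1.1, -0.4], [1.0, 0.5], [-1.5, -0.6], [-0.6, 0.5]]
res [[1.0, -1.1], [4.6, 0.7], [-4.1, -0.7], [-1.5, 1.1]]
scene red 13 [-0.008  0.071  0.187]
top red 0 
tcp cab [-0.01   0.047] 0.16163637434853945 [-1.125 -0.076 -0.519]
```

```bash
python3 -m handwheel '[[-0.03,-0.1,0,0,0,0,-1],[-0.06,-0.2,0,0,0,0,-1],[-0.06,-0.2,0,0,0,0,-1],[0,0,0.4,0,0,0,-1],[0,0,0.5,0,0,0,-1],[0,0,0.5,0,0,0,-1],[0,0,0.5,0,0,0,-1],[-0.5,-0.4,0,0,0,0,-1],[-0.5,-0.4,0,0,0,0,-1],[-0.5,-0.4,0,0,0,0,-1],[-0.5,-0.4,0,0,0,0,-1],[-0.5,-0.4,0,0,0,0,-1],[-0.5,-0.4,0,0,0,0,-1],[-0.5,-0.4,0,0,0,0,-1],[-0.5,-0.4,0,0,0,0,-1],[-0.5,-0.4,0,0,0,0,-1],[-0.5,-0.4,0,0,0,0,-1],[-0.5,-0.4,0,0,0,0,-1],[-0.5,-0.4,0,0,0,0,-1],[0,0,0,0,0,0,-1]]'; python3 chk.py
python3 - <<'E'
from h import *
a=cv2.resize(load('top')['color'][140:240,280:380],(400,400),interpolation=cv2.INTER_CUBIC)
b=cv2.resize(load('scene')['color'][125:225,230:330],(400,400),interpolation=cv2.INTER_CUBIC)
cv2.imwrite('pics/end.png',np.hstack([a,b]))
E
```

```text
clock: 22.8
ee_pos: [0.2796, -0.4561, 0.2567]
tcp_rot: [0.811, 0.585, -0.0, -0.0]
force: [0.6, 0.4, 0.3]
finger_gap: -0.0
finger_force: 0.0
res [[1.1, -0.4], [1.0, 0.5], [-1.5, -0.6], [-0.6, 0.5]]
res [[1.0, -1.1], [4.6, 0.7], [-4.1, -0.7], [-1.5, 1.1]]
scene red 10 [-0.008  0.075  0.187]
top red 24 [-0.009  0.072  0.19 ]
tcp cab [-0.22  -0.302] 0.2567796259731592 [ 0.171 -0.519 -0.513]
```

View pics/end.png

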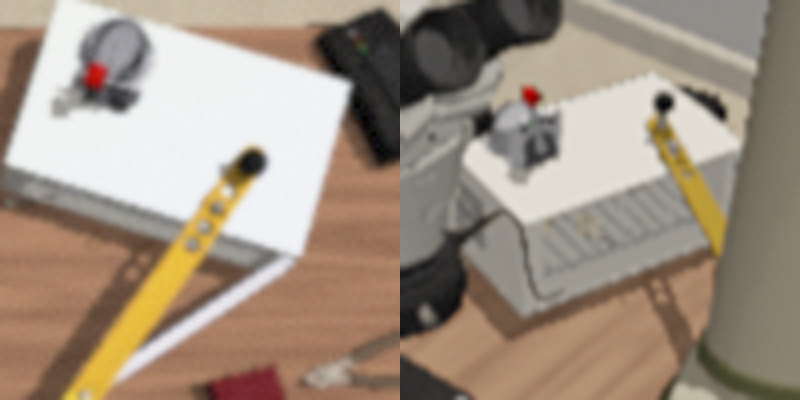

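The stay lies over the roof with its holes at (193,243), (205,226), (217,208) and (229,190) and the ball at (252,162). The damper roller at (96,75) is left of upright. I'll check hole 3 against the peg numerically.

```bash
python3 - <<'E'
from plan import *
f=load('top');T=lambda x,y,z:px(f,280+(x+.5)/4-.5,140+(y+.5)/4-.5,z)[:2]
g=lambda w:(w-t)@R*1e3
for p in[(193,243),(205,226),(217,208),(229,190)]: print('hole',g(T(*p,.118)))
print('ball',g(T(252,162,.147)),'model',pt(dF,sF,0,.207)[:2]*1e3)
k=proj(f,W(np.r_[PEG,.128]));print('peg tip px',[(k[0]-280+.5)*4-.5,(k[1]-140+.5)*4-.5])
d=f['depth'];v,u=np.mgrid[:384,:512];c=f['color'].astype(int)
X=(np.stack([(u-f['cx'])/f['fx']*d,(v-f['cy'])/f['fy']*d,d],-1)-np.array(f['t']))@np.array(f['R'])
C=np.concatenate([(X[...,:2]-t)@R,X[...,2:]],-1)
m=(c[...,2]-c[...,0]>80)&(c[...,1]>90)&(C[...,2]>.09)&(C[...,2]<.15)&(abs(C[...,1])<.15)&(C[...,0]>-.26)&(C[...,0]<.03)
P=C[m];print(m.sum(),P[:,2].mean());k=P[:,:2].mean(0);U=np.linalg.svd(P[:,:2]-k)[2][0];U*=np.sign(U[0]);s=(P[:,:2]-k)@U
print('angle',np.arctan2(U[1],U[0]),'slope',np.polyfit(s,P[:,2],1))
E
```

```text
res [[1.1, -0.4], [1.0, 0.5], [-1.5, -0.6], [-0.6, 0.5]]
res [[1.0, -1.1], [4.6, 0.7], [-4.1, -0.7], [-1.5, 1.1]]
hole [-86.98  -34.662]
hole [-72.061 -39.538]
hole [-56.364 -44.225]
hole [-40.608 -48.93 ]
ball [-22.669 -55.317] model [-20.084 -57.243]
peg tip px [np.float64(221.02348825024433), np.float64(204.20404008885384)]
488 0.11757514302665856
angle -0.32317579416040365 slope [-0.009  0.118]
```

```bash
python3 -c "
from station import arm
print(arm.finish_job())"
```

```text
the job is handed in; nothing more can be done
None
```

I handed the job in at about 23 s, and no verdict came back: the jar stands upright in the tray between the bottles, the stay lies level with its third hole about 2 mm from the peg in the camera measurement, and the damper lever measures in the green third notch.

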